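# Clamp the hex grinding jar in the bench clamp

## Robot

A 6-joint arm with a two-finger parallel gripper is mounted at the origin on the work surface. World frame = base frame: x ahead of the robot, y to its left, z up, the work surface at z = 0. Lengths are in mm, angles in rad, forces in N, time in s.
With the tool pointing down it reaches from about 350 to 725 mm from the base axis. Payload 4.3 kg.
Tool frame: the origin (TCP) lies on the front face of the gripper's body, between the roots of the fingers; the fingertips stand 73 mm ahead of it and the grasp point (between the pads) lies 54 mm ahead of it (manip.grasp_offset is the distance from the TCP to the grasp point, in mm); x points along the fingers, y is the direction in which the jaws open and shut, and the axes are right-handed (so a half turn about x gives the same grasp; the last joint's range is limited). The gripper opens to 85 mm and grips with 20 to 120 N. Pads are 22 mm wide; open, the fingers measure 114 mm over their backs; the gripper's body (76 mm by 85 mm) begins 54 mm behind the grasp point. The pads swing forward as they close: fully open they stand 13 mm farther back than shut.
Start: joints at [-1.237, 0.377, 0.081, 1.274, 0, 1.46], TCP at [246.904, -519.324, 303.929] pointing down, gripper open.
Joint ranges: [-2.72, 2.72], [-0.84, 1.66], [-1.02, 1.22], [-1.77, 2.12], [-1.37, 1.28], [-3.14, 3.14]. Speed limits (rad/s): [2.57, 2.57, 3.14, 3.14, 3.14, 3.14].

## Interface

Orientations are given as a unit quaternion [w, x, y, z].
In Python, from rig import manip gives the robot as it stands.
- The arm moves only by the tool arm_command, never from a script. Its argument "motion" is a list of rows, each a list of 7 numbers: the shift along the tool's x, y, z as a fraction of full scale, then the turn, a rotation vector about the tool's x, y, z as a fraction of full scale, then the closure, from -1 (fully open) to 1 (shut), so that 0 is half open. In form: [[x, y, z, rx, ry, rz, hand], ...]. A call has 1 to 8 rows; each row shifts and turns the pose as measured when the row begins, along the tool's axes as they then stand; what a row does not reach is not made up. Full scale, the value 1, is 0.2 m for a shift and 120 degrees for a turn. A row lasts 1/10 s, in which the tool goes at most 50 mm and 8.59 degrees, less where a joint would pass 70% of its speed; a pose out of reach is approached as far as the arm can. A call with a number of a shift or a turn outside -1 to 1 is refused whole. A call with a gripper value outside its range is refused whole. The fingers move at their own pace and stop on an object; the grip force is fixed at half the most. Time passes only in rows, so rows that do not move let the fingers close. It gives the time, the measured TCP pose, the force and the opening at its end, in the units of the state.
- manip.get_obs(): the state, without advancing time (a new reading comes with each control period).
- manip.grab_frame(name): name is "side" or "top"; returns (picture, depth): 384x512x3 uint8, red, green, blue; 384x512 float32, mm along the optical axis (not along the pixel's ray), 0 where there is no reading.
- manip.get_calibration(name): a dict with "fovy" (degrees; the focal length in pixels is half the picture's height over the tangent of half this angle, whatever the lens; pixels are square), "cx", "cy" (the principal point, pixels), "dist_coeffs" ([k1, k2, p1, p2, k3] as OpenCV has them; the pictures are not rectified), "R" (3x3) and "t" (3): a world point X has camera coordinates R X + t. Camera axes: x right, y down, z forward; pixel columns grow to the right and rows downward; lengths in mm; the calibration is good to about 2 mm. A picture is of the moment at which its call begins. get_calibration takes no time and is no camera call.
- manip.job_done(): hands the job in, once; it reports no verdict.
Trained networks look in the newest picture that a camera, given by its name, has taken for a name from the list of things; names that differ only in an ending like _2 or _b are one class to them, and where a whole thing is asked for, a point or a joint stands for the part that bears it (a point fixed in the world has none). Each returns a list of dicts, best first, with "score" (0 to 1); they miss things now and then, are a little off and sometimes report something else, mostly with a low value. They report only what shows in the picture. A call takes as long as a camera call.
- manip.look_for(camera, label): "centre" ([column, row] in pixels, amid what is visible of it).
The state is a dict: "t": time; "q": joint angles; "joint_velocities": joint speeds; "joint_torque": joint torques, N m; "tcp_pos": TCP position; "tcp_rot": TCP orientation; "force": force on the tool from outside, world axes, zero at the start; "wrist_torque": the same for the moment, N m; "width": opening from 0.0 (shut) to 1.0 (fully open).
Only numpy, scipy, OpenCV 4.12 (cv2) and the standard library are available. Lean on these libraries where they do the work, as an engineer would, in place of code of your own. Each camera call takes 0.05 s, during which the arm holds its last target.

## Task

Clamp the six-sided steel grinding jar in the bench clamp so that its lid could be unscrewed: turn the jar until two of its flats are square to the slot, set it down upright on the plate in the slot without dropping it, and let go. Then slide the stop along the rail until the jar is held snugly between the stop and the end wall, and flip the cam lever right over until it lies flat to lock the stop. Leave the round jar, the bottle and the tip box where they stand.

Things in the scene. Friction and masses are not known exactly. Their poses are not given: they have to be found in the camera images.
- hex_jar_center (a point): Centre (half-way up) of the loose hex grinding jar: plain steel, 0.36 to 0.59 kg. Hexagonal body 44 mm across flats (50.8 across corners), 70 mm tall, a round lid on top 36 mm in diameter, 14 mm high; 84 mm tall in all, its underside is 42 mm below this point. z up; x is normal to one of the six flats.
- clamp: Bench clamp bolted to the bench: plate 110 mm (x) by 260 (y) by 12 thick; origin at the centre of its underside, on the bench, z up. At its +y end is the jar's slot, closed by an end wall (face at y = 115 mm, top 32 mm above the bench). A rail 24 mm wide runs along y from -125 to 45 mm, its top 21.5 mm above the bench; the sliding stop rides on it.
- nest (a point): Point on the plate (12 mm above the bench) under the seated jar's centre: mid-slot, 25.4 mm from the end wall. x across the slot, y along it to the end wall. Slot walls: parallel to y, 47 mm apart, 45 mm long (from the end wall), tops 31 mm above the bench, upper 10 mm flared. The jar may be set up to 10 mm short of this point (-y); the stop then pushes it home.
- stop (a joint): Position of the sliding stop in m: 0 = fully back, grows towards the jar (clamp +y). Gap between its front face and the end wall = 0.120 minus this value: about 0.069 when snug on the jar. Starts at 0 to 0.035. Drags with 2 N; held by friction (about 10 N) when the lever is flat. Front jaw block 52 mm wide (x), 20 long (y), top 52 mm above the bench; lever carriage behind it, top 34 mm.
- stop_push (a point): Middle of the back face of the stop's upright thumb plate (40 mm wide along x, 8 mm thick, top 56 mm above the bench), 92 mm behind the stop's front face, 42 mm above the bench: a place to push the stop towards clamp +y. Moves with the stop; free space behind it.
- lever (a joint): Cam lever angle, rad; turns about an axis along clamp y. At 0 (open) it leans 0.6 rad from vertical to clamp -x; growing, it swings over the top and down to clamp +x; at 2.17 it lies flat pointing to clamp +x (travel ends at 2.2). Starts at 0 to 0.3, stays where left; needs about 0.15 N m (3 N at the grip), rising to 0.3 N m as the cam bites in the last 0.5 rad.
- lever_pivot (a point): On the lever's axis, in the middle of its width: 42 mm behind the stop's front face, 42 mm above the bench; moves with the stop.
- lever_grip (a point): Middle of the lever's black grip, 50 mm from the pivot. The grip is 15 mm wide (along clamp y), 11 mm thick and reaches from 35 to 65 mm from the pivot. Flat, it lies 42 mm above the bench with free space to both sides.
- round_jar_center (a point): Centre (half-way up) of a round steel jar, the same height and lid as the hex jar but with a cylindrical body 48 mm in diameter: leave alone. The two jars may stand in each other's places.
- reagent_center (a point): Centre of a small glass reagent bottle with a blue cap, 60 mm in diameter, 125 mm tall: leave alone.
- tip_box_center (a point): Centre of a grey pipette tip box with a clear cover, 120 x 82 x 66 mm: leave alone.

How it is judged (in metres and radians):
On the way, in this order (a step that is already met when the one before it is completed fails the run):
1. the hex jar stands upright in the slot, flats square to the walls, let go ((angle between the x axis of hex_jar_center and the x axis of clamp, either way round below 0.12 rad or angle between the x axis of hex_jar_center and the x axis of clamp, either way round between 0.927 and 1.167 rad) and angle between hex_jar_center's own z axis and vertical below 0.06 rad and x of hex_jar_center in the frame of nest between -0.0035 and 0.0035 m and z of hex_jar_center in the frame of nest between 0.038 and 0.045 m and y of hex_jar_center in the frame of nest between -0.015 and 0.003 m and contact force between the fingers and hex_jar below 0.1 N), for 0.2 s.
2. the stop has been slid up and the jar is snug between it and the end wall ((angle between the x axis of hex_jar_center and the x axis of clamp, either way round below 0.12 rad or angle between the x axis of hex_jar_center and the x axis of clamp, either way round between 0.927 and 1.167 rad) and angle between hex_jar_center's own z axis and vertical below 0.06 rad and x of hex_jar_center in the frame of nest between -0.0035 and 0.0035 m and z of hex_jar_center in the frame of nest between 0.038 and 0.045 m and value of joint stop above 0.0667 m), for 0.2 s.
3. the cam lever has been flipped flat (value of joint lever above 2 rad), for 0.2 s.
At the end, for the whole second after the job is handed in: Hex jar upright on the plate in the slot (underside within 3 mm, tilt < 0.06 rad), flats within 0.12 rad of the walls, within 3.5 mm of the nest point across the slot and 3 mm along it; gap from stop to end wall under 53.3 mm (joint stop > 0.0667); lever flat (joint lever > 2.0 rad) (all of step 2 and y of hex_jar_center in the frame of nest between -0.003 and 0.003 m and value of joint lever above 2 rad); the robot touches nothing.
It fails at once if the hex jar is dropped or rammed onto the clamp (over 150 N) (contact force between hex_jar and clamp above 150 N).
It fails at once if the round jar is moved more than 30 mm or tipped over (distance of round_jar_center from where it was at the start of the episode above 0.03 m or angle between round_jar_center's own z axis and vertical above 0.4 rad).
It fails at once if the reagent bottle is moved more than 30 mm or tipped over (distance of reagent_center from where it was at the start of the episode above 0.03 m or angle between reagent_center's own z axis and vertical above 0.4 rad).
It fails at once if the tip box is moved more than 30 mm or tipped over (distance of tip_box_center from where it was at the start of the episode above 0.03 m or angle between tip_box_center's own z axis and vertical above 0.4 rad).
It also fails if it takes over 67 s, if anything falls off the work surface, if the arm or the gripper's body presses on something with over 40 N, if the wrist force passes 120 N, or if a joint passes its speed limit or range.

## Working session

There is one attempt and no reset: what is moved stays moved. The work goes in short steps, Python scripts to look and compute and a tool call to move; the robot and the scene stay as the last step left them, time stands still between calls to the robot, and variables do not carry over. Pictures are saved under pics/ and viewed, and the job is handed in when it is done.

Besides the shell and the picture viewer there is one more tool, called after "Emit:" as name([rows], argument=value, ...), one row to a line, values as JSON. arm_command: Moves the arm, as the interface text tells. Its arguments: {"type":"object","properties":{"motion":{"type":"array"}},"required":["motion"]}

```bash
ls; mkdir -p pics; cat > h.py <<'E'
import numpy as np, cv2
from rig import manip
def cal(n):
    c=manip.get_calibration(n); f=192/np.tan(np.radians(c["fovy"])/2)
    K=np.array([[f,0,c["cx"]],[0,f,c["cy"]],[0,0,1]]); return K,np.array(c["dist_coeffs"],float),np.array(c["R"]),np.array(c["t"],float)
def cloud(n,d):
    K,D,R,t=cal(n); v,u=np.mgrid[0:384,0:512]
    p=cv2.undistortPoints(np.stack([u,v],-1).reshape(-1,1,2).astype(np.float64),K,D).reshape(384,512,2)
    P=np.dstack([p[...,0]*d,p[...,1]*d,d]).astype(float)
    W=(P-t)@R; W[d<=0]=np.nan; return W
def ray(n,px,z):
    K,D,R,t=cal(n); p=cv2.undistortPoints(np.array([[px]],float),K,D)[0,0]
    o=-R.T@t; r=R.T@np.array([p[0],p[1],1]); return o+r*(z-o[2])/r[2]
def proj(n,X):
    K,D,R,t=cal(n); return cv2.projectPoints(np.atleast_2d(np.array(X,float)),cv2.Rodrigues(R)[0],t,K,D)[0][:,0]
def snap(n,f):
    im,d=manip.grab_frame(n); cv2.imwrite(f,im[...,::-1]); np.save(f[:-4]+'.npy',d); return im,d
E
python3 - <<'E'
from h import *
for n in("side","top"):
    im,d=snap(n,f"pics/{n}0.png")
    K,D,R,t=cal(n); print(n,K[0,0],-R.T@t,R[2])
    for l in ["hex_jar_center","round_jar_center","clamp","nest","stop","stop_push","lever","lever_pivot","lever_grip","reagent_center","tip_box_center"]:
        r=manip.look_for(n,l) if n=="top" or 1 else 0
        print(l,[(np.round(x["centre"]),round(x["score"],2)) for x in r][:3])
o=manip.get_obs();print(o)
E
```

```text
pics
side 473.4408881253196 [  345.45637141 -1255.7143037    774.53031613] [ 0.12366271  0.86530122 -0.48575852]
hex_jar_center [(array([277., 170.]), 0.7)]
round_jar_center [(array([226., 171.]), 0.54)]
clamp [(array([256., 249.]), 0.7)]
nest [(array([257., 245.]), 0.58)]
stop [(array([264., 245.]), 0.94)]
stop_push [(array([266., 246.]), 0.83)]
lever [(array([265., 246.]), 0.4), (array([224., 174.]), 0.27)]
lever_pivot [(array([263., 246.]), 0.78)]
lever_grip [(array([232., 146.]), 0.61)]
reagent_center [(array([232., 146.]), 0.77), (array([258., 238.]), 0.35)]
tip_box_center [(array([272., 302.]), 0.87)]
top 364.0801029231053 [475.34385624 -19.13878866 971.82419391] [ 0.085719   -0.02115871 -0.99609466]
hex_jar_center [(array([152., 158.]), 0.6), (array([301., 208.]), 0.27)]
round_jar_center [(array([153., 227.]), 0.77)]
clamp [(array([304., 210.]), 0.86)]
nest [(array([305., 211.]), 0.8)]
stop [(array([321., 209.]), 0.86), (array([153., 227.]), 0.72)]
stop_push [(array([324., 202.]), 0.93)]
lever [(array([324., 212.]), 0.61), (array([322., 203.]), 0.27)]
lever_pivot [(array([324., 206.]), 0.95)]
lever_grip [(array([303., 209.]), 0.57)]
reagent_center [(array([ 70., 212.]), 0.91)]
tip_box_center [(array([410., 216.]), 0.55)]
{'t': 1.2, 'q': array([-1.23730376e+00,  3.77284256e-01,  8.10033102e-02,  1.27437644e+00,
       -2.52784739e-05,  1.46053757e+00]), 'joint_velocities': array([-0.00043097,  0.00287877, -0.00110371,  0.00013413, -0.00072112,
       -0.00056481]), 'joint_torque': array([ 6.83479880e-05, -4.63527524e+01,  2.70154756e+01,  4.17872634e-04,
       -2.46453983e-04,  1.27500090e-06]), 'tcp_pos': array([ 246.89905234, -519.33600526,  303.93964983]), 'tcp_rot': array([-0.15565551, -0.68976964, -0.15555589,  0.68977646]), 'force': array([0.31105495, 0.1150822 , 0.21509889]), 'wrist_torque': array([-0.00626654, -0.05517467,  0.00094888]), 'width': 1.0038389454578653}
```

View pics/top0.png

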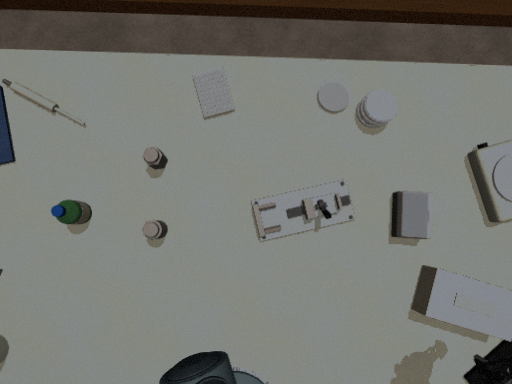

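View pics/side0.png

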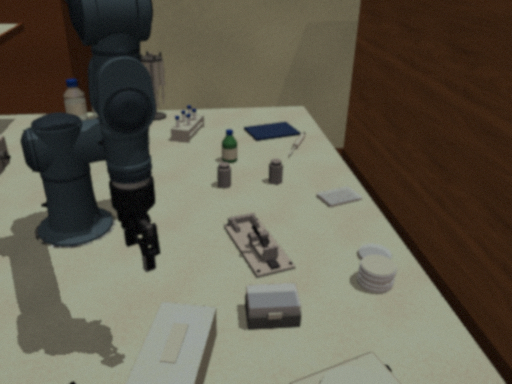

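```bash
python3 - <<'E'
import cv2
a=cv2.imread('pics/top0.png')
cv2.imwrite('pics/top0z.png',cv2.resize(a[130:290,110:370],None,fx=3,fy=3,interpolation=cv2.INTER_CUBIC))
b=cv2.imread('pics/side0.png')
cv2.imwrite('pics/side0z.png',cv2.resize(b[120:300,170:350],None,fx=3.3,fy=3.3,interpolation=cv2.INTER_CUBIC))
E
```

```text
(no output)
```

View pics/top0z.png

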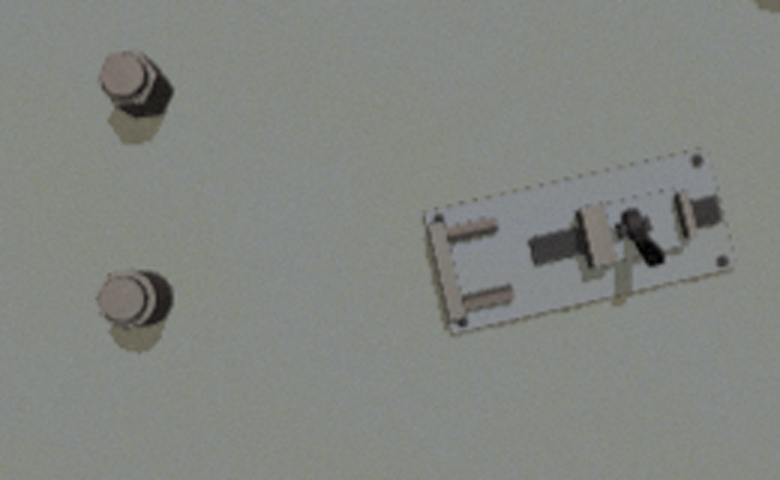

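View pics/side0z.png

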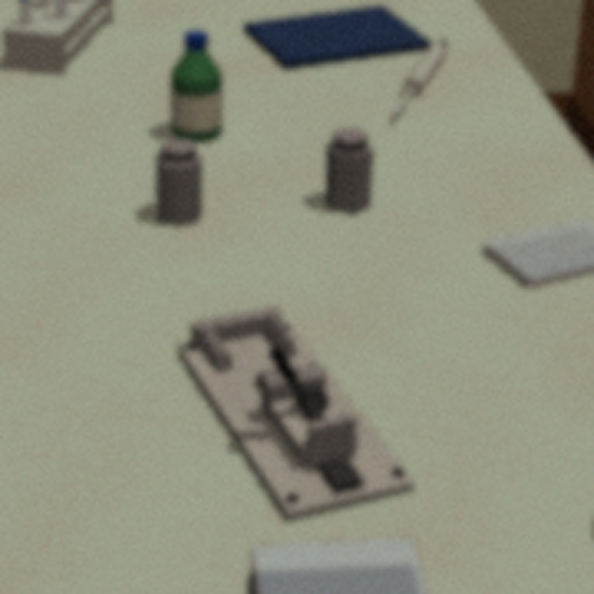

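```bash
python3 - <<'E'
from h import *
d=np.load('pics/top0.npy'); W=cloud('top',d)
for (u,v) in [(153,158),(153,227)]:
    w=W[v-22:v+23,u-22:u+23].reshape(-1,3)
    print(np.nanmedian(w[:,2]))
    tp=w[w[:,2]>76]; print('lid',len(tp),tp[:,:2].mean(0),(tp.min(0)+tp.max(0))/2,np.ptp(tp,axis=0),np.median(tp[:,2]))
    bd=w[(w[:,2]>60)&(w[:,2]<76)]; print('body',len(bd),np.median(bd[:,2]))
    a=w[w[:,2]>60]; print(np.ptp(a,axis=0), (a.min(0)+a.max(0))/2)
np.set_printoptions(linewidth=250,precision=0,suppress=True)
print(W[145:172,138:172,2][::1].round())
E
```

```text
0.8125440125997048
lid 181 [647.75575461 218.56686012] [648.99919734 219.34497497  81.99158971] [35.96757003 35.919063   11.96368678] 83.8052066355315
body 110 69.63838070024792
[47.1864205  49.08310023 27.52542097] [648.43463957 219.55083868  74.21072261]
0.9139147705670967
lid 188 [464.8220896  210.00091252] [464.99804818 211.16397235  82.12617748] [34.00847198 36.07399421 11.64872076] 84.10254261749995
body 122 70.109550067735
[44.41291796 46.25477573 27.84602132] [464.95903803 210.20312807  74.0275272 ]
[[ 1.  0. -1. -0.  4. -0.  2.  1.  2.  2. -3.  0.  1.  1.  3.  3. -1.  1.  2.  1. -1.  1. nan -3.  2.  0. -1.  3. -1.  2. -3.  1.  1.  2.]
 [-2.  1. -3. -0. -0. -1.  0. -0.  3.  2.  0.  3. -1. -2.  0.  2.  1. 70. 69.  1.  1. -3.  2. -1. -0.  4. -0.  1. -0.  1. -2. -1.  1.  1.]
 [-1. -0. -1. -0.  3. -2.  0. -2.  1. 73. 71. 68. 81. 80. 79. 72. 73. 70. 71. 62.  2. -1. -1. -2. -0.  1.  2.  1. -2. -1.  1. -0.  0. -2.]
 [-1.  2. -0. -2.  1.  4.  1.  3. 72. 84. 85. 86. 84. 83. 86. 85. 85. 70. 68. 70. 57. -1.  1. -0.  1. -0.  1. -4.  0.  2.  1.  1.  2. -0.]
 [ 1. -1.  4. -2.  2. -0.  1. 6
[... 2466 characters left out ...]
 3.]
 [-1.  1. -1. -0. -1.  0.  1. -2.  3. -0. -1. -3.  0. -3. 31. 29. 26. 24. 25. 22. 23. 20. 16. 16. 15. 11.  6.  1. -2.  1.  1. -2.  1.  2.]
 [ 0.  2. -3.  3.  0.  0.  1. -1.  2. -3. -1. -3. -0. -2. -1.  1. 11.  9. 11.  7. nan  6.  2.  0. -0. -3.  2. -1.  1.  1.  0. -2.  1.  1.]
 [ 3.  0. -1. -0. -1.  1. -1.  0.  1.  2. -1. -2.  3.  0.  1.  0.  2.  1. -2. -1.  1.  3.  3.  2.  0. -2.  5.  2. -1.  1.  0.  1. -2.  0.]
 [-1.  2. -2. -0.  1. -0. -1. -2.  1.  0. -3.  2. -1. -2.  2.  1. -3.  1. -2. -4. -1. -1.  2.  2.  1.  2. -3.  2.  0.  2.  3. -1.  1. -2.]
 [ 1.  1. -1.  1.  1.  2. -0.  2.  3.  2.  4. -2. -1. -0.  0. -3.  0.  0. -0. -3.  2.  1. -3. -2.  7. -1. -2.  0.  2.  3.  1.  2.  1. -2.]]
```

The pictures show the hex jar at top px (153,158), the round jar at (153,227), and the clamp at about (303,210) with its end wall on the left. Next I fit the poses.

```bash
cat > fit.py <<'E'
from h import *
from scipy.optimize import least_squares, minimize
def fithex(W,c0,nolid=False):
    m=np.hypot(W[...,0]-c0[0],W[...,1]-c0[1])<40
    w=W[m]; s=w[(w[:,2]>6)&(w[:,2]<64)]; rim=w[(w[:,2]>60)]; lid=w[w[:,2]>79]
    best=None
    for y0 in np.radians(np.arange(0,60,10)):
        def r(p):
            k=p[2]+np.arange(6)*np.pi/3; N=np.stack([np.cos(k),np.sin(k)])
            a=((s[:,:2]-p[:2])@N).max(1)-22
            b=np.maximum(((rim[:,:2]-p[:2])@N).max(1)-22,0)
            l=np.maximum(np.hypot(*(lid[:,:2]-p[:2]).T)-18,0)
            return np.r_[a,b,l]
        o=least_squares(r,[c0[0],c0[1],y0],loss='soft_l1',f_scale=1.5)
        if best is None or o.cost<best.cost: best=o
    return best,len(s)
E
python3 - <<'E'
from fit import *
np.set_printoptions(suppress=True,precision=2)
d=np.load('pics/top0.npy'); W=cloud('top',d)
b,n=fithex(W,[648,219]); print(b.x,np.degrees(b.x[2])%60,b.cost,n)
b,n=fithex(W,[465,210]); print('as hex',b.x,np.degrees(b.x[2])%60,b.cost,n)
cyl=W[200:250,130:180].reshape(-1,3); cyl=cyl[(cyl[:,2]>6)&(cyl[:,2]<64)]
o=least_squares(lambda p:np.hypot(*(cyl[:,:2]-p).T)-24,[465,210],loss='soft_l1'); print('cyl',o.x,np.abs(o.fun).mean(),'upper as cyl')
c=W[130:290,235:375].reshape(-1,3); pl=c[(c[:,2]>7)]
r=cv2.minAreaRect(pl[:,:2].astype(np.float32)); print(r, np.median(c[(c[:,2]>8)&(c[:,2]<16),2]))
E
```

```text
[648.41 219.62   0.15] 8.524632646115812 22.68035905304922 121
as hex [464.91 210.23  -0.06] 56.79771441826738 44.4673246972781 92
cyl [464.99 211.43] 0.277438117021909 upper as cyl
((570.9422607421875, -158.57957458496094), (204.098876953125, 260.2980651855469), 14.336037635803223) 12.451021110545387
```

```bash
cat >> fit.py <<'E'
def fitclamp(W,p0):
    c,s=np.cos(p0[2]),np.sin(p0[2])
    L=(W[...,:2]-p0[:2])@np.array([[c,-s],[s,c]])
    m=(abs(L[...,0])<75)&(abs(L[...,1])<150)
    w=W[m]; 
    # height model, soft edges; optimise occupancy agreement
    def H(p):
        c,s=np.cos(p[2]),np.sin(p[2]); l=(w[:,:2]-p[:2])@np.array([[c,-s],[s,c]])
        def box(x0,x1,y0,y1,k=1.0):
            sg=lambda a:1/(1+np.exp(-a/k))
            return sg(l[:,0]-x0)*sg(x1-l[:,0])*sg(l[:,1]-y0)*sg(y1-l[:,1])
        h=12*box(-55,55,-130,130)
        return h
    def cost(p):
        z=np.clip(w[:,2],0,12)
        return H(p)-z
    return least_squares(cost,p0,x_scale=[1,1,.01],loss='soft_l1',f_scale=3,diff_step=1e-4)
def local(W,p):
    c,s=np.cos(p[2]),np.sin(p[2]); L=W.copy()
    L[...,:2]=(W[...,:2]-p[:2])@np.array([[c,-s],[s,c]]); return L
E
python3 - <<'E'
from fit import *
np.set_printoptions(suppress=True,precision=2)
d=np.load('pics/top0.npy'); W=cloud('top',d)
c=W[170:250,240:365].reshape(-1,3); pl=c[(c[:,2]>7)&(c[:,2]<60)]
r=cv2.minAreaRect(pl[:,:2].astype(np.float32)); print(r)
p0=[r[0][0],r[0][1],np.radians(15)]
o=fitclamp(W,p0); p=o.x; print(p,np.degrees(p[2]),o.cost)
L=local(W,p).reshape(-1,3)
m=(abs(L[:,0])<60)&(abs(L[:,1])<135); L=L[m]
print('extents top',[np.percentile(L[(L[:,2]>9)&(L[:,2]<15)][:,i],[0.5,99.5]) for i in(0,1)])
ew=L[(L[:,2]>26)&(L[:,2]<36)&(L[:,1]>110)];print('endwall',len(ew),ew.min(0),ew.max(0))
for sgn in(-1,1):
    q=L[(L[:,2]>27)&(L[:,2]<35)&(L[:,1]>75)&(L[:,1]<110)&(sgn*L[:,0]>15)];print('wall',len(q),q.min(0),q.max(0),q.mean(0))
jb=L[(L[:,2]>48)&(L[:,2]<60)&(L[:,1]<60)]; 
for y in range(-130,60,5):
    q=L[(L[:,1]>=y)&(L[:,1]<y+5)&(L[:,2]>26)]
    if len(q): print(y,len(q),'x',q[:,0].min(),q[:,0].max(),'z',np.percentile(q[:,2],[10,50,100]))
E
```

```text
((525.390380859375, -170.22113037109375), (110.06692504882812, 260.2980651855469), 14.336038589477539)
[ 525.33 -170.32    0.25] 14.342192866219413 3949.721135594606
extents top [array([-54.61,  54.54]), array([-129.08,  129.54])]
endwall 190 [-41.79 110.41  26.49] [ 41.99 129.29  35.58]
wall 51 [-35.65  75.48  27.19] [-25.35 109.97  34.64] [-30.74  92.12  31.11]
wall 48 [25.75 76.26 27.39] [ 35.69 109.55  34.94] [30.85 93.39 31.29]
-95 8 x -14.29795417534223 17.013454707176855 z [54.51 56.02 57.76]
-90 32 x -19.231051226663336 23.24130769387439 z [54.7  56.34 60.16]
-85 73 x -24.613892603041784 23.717042833639926 z [33.24 37.84 58.27]
-80 33 x -23.42641479481936 24.919560418708294 z [32.7  34.25 37.01]
-75 34 x -24.797023570704248 23.513285937403058 z [32.33 34.45 37.56]
-70 40 x -24.20965416065847 24.76420763677265 z [32.34 34.3  38.33]
-65 34 x -23.028374554694977 23.30706614580057 z [33.11 34.74 38.68]
-60 17 x -13.750711611279952 24.011607739385667 z [32.31 34.93 36.56]
-55 25 x -7.551003611550028 24.382251552993033 z [33.29 37.39 55.44]
-50 26 x -33.928025044423244 23.78938376280876 z [ 35.82  60.56 102.07]
-45 54 x -33.311103515691364 24.912759763224678 z [ 34.12  57.98 101.57]
-40 78 x -34.63813131666585 23.547852512932003 z [ 33.5   55.46 104.37]
-35 46 x -33.51656554242553 24.717735975965653 z [ 33.55  36.39 101.43]
-30 43 x -24.927993655526546 22.800757940103843 z [32.71 35.15 50.76]
-25 19 x -24.363789507211468 23.929379097206017 z [31.8  34.3  36.88]
-20 31 x -25.98109032945442 23.90947804458315 z [49.42 52.3  55.78]
-15 42 x -25.344218539826368 24.95451756949093 z [50.63 52.6  56.51]
-10 41 x -23.645334439148524 25.53455949200348 z [49.64 52.31 55.66]
-5 39 x -25.583362261738788 25.60810619969068 z [50.37 52.46 55.16]
0 38 x -24.42882497094913 24.273631396019606 z [30.01 42.58 53.8 ]
35 1 x -6.659925395002913 -6.659925395002913 z [26.48 26.48 26.48]
```

```bash
cat > mv.py <<'E'
from fit import *
from scipy.spatial.transform import Rotation as Ro
def Rt(q): return Ro.from_quat([q[1],q[2],q[3],q[0]])
def down(yawy):  # tool x down, tool y at world yaw yawy
    y=np.array([np.cos(yawy),np.sin(yawy),0]); x=np.array([0,0,-1.]); return Ro.from_matrix(np.stack([x,y,np.cross(x,y)],1))
def need(pos,R,obs=None):
    o=obs or manip.get_obs(); A=Rt(o['tcp_rot']); d=A.inv().apply(np.array(pos)-o['tcp_pos']); r=(A.inv()*R).as_rotvec()
    print('now',o['tcp_pos'].round(1),'tool x',A.apply([1,0,0]).round(3),'yaw y',np.degrees(np.arctan2(*A.apply([0,1,0])[[1,0]])).round(2),'F',o['force'].round(1),'w',round(o['width'],3),'t',round(o['t'],2))
    print('shift mm (tool)',d.round(1),'frac',(d/200).round(3),'rot deg',np.degrees(r).round(2),'frac',(np.degrees(r)/120).round(4)); return d,r
E
python3 - <<'E'
from mv import *
for k in range(6):
    print(8.52+60*k-180); need([648.4,219.6,304],down(np.radians(8.52+60*k-180)))
E
```

```text
-171.48
now [ 246.9 -519.3  303.9] tool x [ 0. -0. -1.] yaw y -64.57 F [0.3 0.1 0.2] w 1.004 t 1.2
shift mm (tool) [-2.000e-01 -4.950e+02 -6.799e+02] frac [-1.000e-03 -2.475e+00 -3.399e+00] rot deg [ 1.0691e+02 -1.0000e-02 -1.0000e-02] frac [ 8.909e-01 -0.000e+00 -1.000e-04]
-111.48
now [ 246.9 -519.3  303.9] tool x [ 0. -0. -1.] yaw y -64.57 F [0.3 0.1 0.2] w 1.004 t 1.2
shift mm (tool) [-2.000e-01 -4.950e+02 -6.799e+02] frac [-1.000e-03 -2.475e+00 -3.399e+00] rot deg [ 4.691e+01 -0.000e+00 -1.000e-02] frac [ 3.909e-01 -0.000e+00 -1.000e-04]
-51.47999999999999
now [ 246.9 -519.3  303.9] tool x [ 0. -0. -1.] yaw y -64.57 F [0.3 0.1 0.2] w 1.004 t 1.2
shift mm (tool) [-2.000e-01 -4.950e+02 -6.799e+02] frac [-1.000e-03 -2.475e+00 -3.399e+00] rot deg [-1.309e+01  0.000e+00 -1.000e-02] frac [-1.091e-01  0.000e+00 -1.000e-04]
8.52000000000001
now [ 246.9 -519.3  303.9] tool x [ 0. -0. -1.] yaw y -64.57 F [0.3 0.1 0.2] w 1.004 t 1.2
shift mm (tool) [-2.000e-01 -4.950e+02 -6.799e+02] frac [-1.000e-03 -2.475e+00 -3.399e+00] rot deg [-7.309e+01  1.000e-02 -1.000e-02] frac [-6.091e-01  1.000e-04 -0.000e+00]
68.52000000000001
now [ 246.9 -519.3  303.9] tool x [ 0. -0. -1.] yaw y -64.57 F [0.3 0.1 0.2] w 1.004 t 1.2
shift mm (tool) [-2.000e-01 -4.950e+02 -6.799e+02] frac [-1.000e-03 -2.475e+00 -3.399e+00] rot deg [-1.3309e+02  1.0000e-02 -0.0000e+00] frac [-1.1091e+00  1.0000e-04 -0.0000e+00]
128.51999999999998
now [ 246.9 -519.3  303.9] tool x [ 0. -0. -1.] yaw y -64.57 F [0.3 0.1 0.2] w 1.004 t 1.2
shift mm (tool) [-2.000e-01 -4.950e+02 -6.799e+02] frac [-1.000e-03 -2.475e+00 -3.399e+00] rot deg [ 1.6691e+02 -1.0000e-02 -0.0000e+00] frac [ 1.3909e+00 -1.0000e-04 -0.0000e+00]
```

Emit:
arm_command([
  [0,-0.146,-0.2,0,0,0,-1],
  [0,-0.146,-0.2,0,0,0,-1],
  [0,-0.146,-0.2,0,0,0,-1],
  [0,-0.146,-0.2,0,0,0,-1],
  [0,-0.146,-0.2,0,0,0,-1],
  [0,-0.146,-0.2,0,0,0,-1],
  [0,-0.146,-0.2,0,0,0,-1],
  [0,-0.146,-0.2,0,0,0,-1],
])

```text
t: 2.0
tcp_pos: [438.1, -171.4, 302.9]
tcp_rot: [0.153, 0.692, 0.149, -0.69]
force: [1.3, -0.5, -0.2]
width: 0.999
```

```bash
python3 - <<'E'
from mv import *
need([648.4,219.6,304],down(np.radians(8.52)))
E
```

```text
now [ 438.1 -171.4  302.9] tool x [ 0.004 -0.005 -1.   ] yaw y -65.35 F [ 1.3 -0.5 -0.2] w 0.999 t 2.0
shift mm (tool) [  -2.3 -267.6 -354.2] frac [-0.012 -1.338 -1.771] rot deg [-73.87   0.17  -0.35] frac [-0.6156  0.0014 -0.0029]
```

Emit:
arm_command([
  [0,-0.148,-0.197,0,0,0,-1],
  [0,-0.148,-0.197,0,0,0,-1],
  [0,-0.148,-0.197,0,0,0,-1],
  [0,-0.148,-0.197,0,0,0,-1],
  [0,-0.148,-0.197,0,0,0,-1],
  [0,-0.148,-0.197,0,0,0,-1],
  [0,-0.148,-0.197,0,0,0,-1],
  [0,-0.148,-0.197,0,0,0,-1],
])

```text
t: 2.8
tcp_pos: [626.1, 181.9, 303.7]
tcp_rot: [0.155, 0.694, 0.148, -0.688]
force: [1.8, -0.6, -0.3]
width: 0.999
```

Emit:
arm_command([
  [0,0,0,-0.068,0,0,-1],
  [0,0,0,-0.068,0,0,-1],
  [0,0,0,-0.068,0,0,-1],
  [0,0,0,-0.068,0,0,-1],
  [0,0,0,-0.068,0,0,-1],
  [0,0,0,-0.068,0,0,-1],
  [0,0,0,-0.068,0,0,-1],
  [0,0,0,-0.068,0,0,-1],
])

```text
t: 3.6
tcp_pos: [628.5, 191.1, 299.1]
tcp_rot: [0.517, 0.486, 0.51, -0.486]
force: [0.3, 0.5, 0.3]
width: 0.998
```

```bash
python3 - <<'E'
from mv import *
need([648.4,219.6,180],down(np.radians(8.52)))
E
```

```text
now [628.5 191.1 299.1] tool x [ 0.007 -0.006 -1.   ] yaw y 3.15 F [0.3 0.5 0.3] w 0.998 t 3.6
shift mm (tool) [119.1  20.7 -28.1] frac [ 0.595  0.103 -0.14 ] rot deg [-5.37  0.39 -0.36] frac [-0.0448  0.0032 -0.003 ]
```

Emit:
arm_command([
  [0.2,0.05,-0.07,-0.045,0.0032,-0.003,-1],
  [0.2,0.05,-0.07,0,0,0,-1],
  [0.08,0,0,0,0,0,-1],
  [0,0,0,0,0,0,-1],
])

```text
t: 4.0
tcp_pos: [647.9, 221.8, 202.2]
tcp_rot: [0.538, 0.461, 0.536, -0.458]
force: [-0.2, 0.3, -0.3]
width: 1.004
```

```bash
python3 - <<'E'
from mv import *
print(manip.grasp_offset)
need([648.4,219.6,104],down(np.radians(8.52)))
snap('top','pics/top1.png');snap('side','pics/side1.png')
a=cv2.imread('pics/top1.png')[100:270,90:290];b=cv2.imread('pics/side1.png')[40:210,180:380]
cv2.imwrite('pics/c1.png',cv2.resize(np.hstack([a,b]),None,fx=2,fy=2,interpolation=2))
E
```

```text
53.900000000000006
now [647.9 221.8 202.2] tool x [ 0.005  0.001 -1.   ] yaw y 8.9 F [-0.2  0.3 -0.3] w 1.004 t 4.0
shift mm (tool) [98.2 -0.4  2.3] frac [ 0.491 -0.002  0.011] rot deg [ 0.38 -0.02 -0.29] frac [ 0.0031 -0.0002 -0.0024]
```

View pics/c1.png

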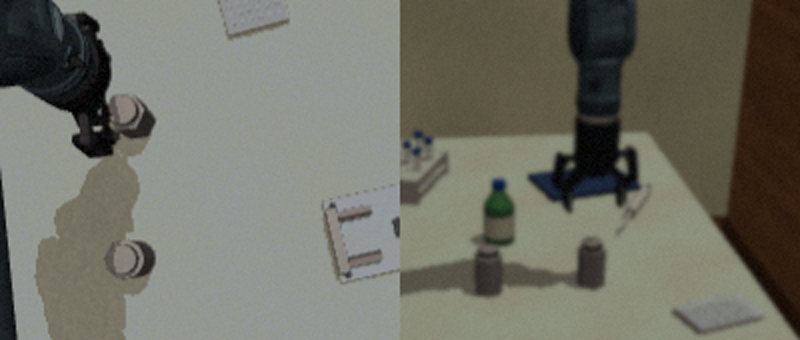

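Emit:
arm_command([
  [0.15,-0.002,0.01,0.003,0,-0.002,-1],
  [0.15,0,0,0,0,0,-1],
  [0.1,0,0,0,0,0,-1],
  [0.06,0,0,0,0,0,-1],
  [0,0,0,0,0,0,-1],
])

```text
t: 4.6
tcp_pos: [656.1, 220.3, 122.0]
tcp_rot: [0.54, 0.469, 0.531, -0.455]
force: [-0.6, -0.0, -0.1]
width: 1.0
```

```bash
python3 - <<'E'
from mv import *
need([648.4,219.6,104],down(np.radians(8.52)))
snap('top','pics/top2.png');snap('side','pics/side2.png')
W=cloud('top',np.load('pics/top2.npy')); b,n=fithex(W,[648.4,219.6]); print(b.x,np.degrees(b.x[2]),n)
a=cv2.imread('pics/top2.png')[100:270,90:290];b=cv2.imread('pics/side2.png')[100:270,180:380]
cv2.imwrite('pics/c2.png',cv2.resize(np.hstack([a,b]),None,fx=2,fy=2,interpolation=2))
E
```

```text
now [656.1 220.3 122. ] tool x [ 0.022  0.006 -1.   ] yaw y 8.41 F [-0.6 -0.  -0.1] w 1.0 t 4.6
shift mm (tool) [17.8 -8.2 -0.4] frac [ 0.089 -0.041 -0.002] rot deg [-0.11 -0.13 -1.3 ] frac [-0.0009 -0.0011 -0.0109]
[6.42148600e+02 2.12830062e+02 4.51747039e-01] 25.883198756087282 99
```

View pics/c2.png

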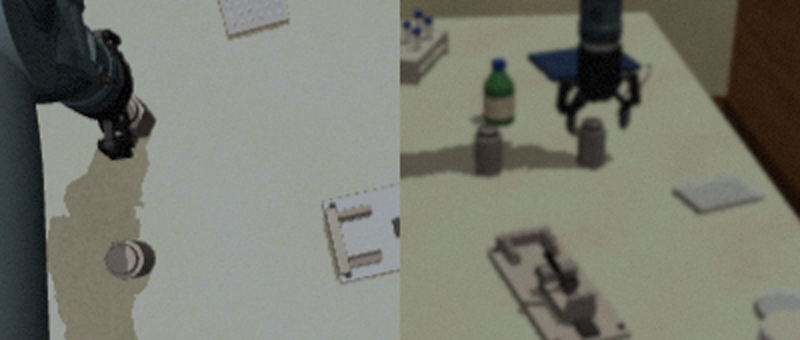

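Emit:
arm_command([
  [0,-0.041,-0.002,-0.001,-0.001,-0.011,-1],
  [0,0,0,0,0,0,-1],
  [0.04,0,0,0,0,0,-1],
  [0,0,0,0,0,0,-1],
])

```text
t: 5.1
tcp_pos: [651.0, 220.5, 120.3]
tcp_rot: [0.538, 0.464, 0.534, -0.459]
force: [-0.2, -0.8, -0.3]
width: 1.001
```

```bash
python3 - <<'E'
from mv import *
need([648.4,219.6,104],down(np.radians(8.52)))
E
```

```text
now [651.  220.5 120.3] tool x [ 0.008  0.002 -1.   ] yaw y 8.55 F [-0.2 -0.8 -0.3] w 1.001 t 5.1
shift mm (tool) [16.3 -2.8  0.5] frac [ 0.081 -0.014  0.002] rot deg [ 0.03 -0.05 -0.49] frac [ 0.0003 -0.0004 -0.0041]
```

Emit:
arm_command([
  [0.08,-0.014,0.002,0,0,-0.004,-1],
  [0.04,0,0,0,0,0,-1],
  [0,0,0,0,0,0,-1],
])

```text
t: 5.4
tcp_pos: [648.2, 219.6, 94.0]
tcp_rot: [0.536, 0.461, 0.536, -0.461]
force: [0.0, -0.5, 0.6]
width: 0.996
```

```bash
python3 - <<'E'
from mv import *
need([648.4,219.6,104],down(np.radians(8.52)))
E
```

```text
now [648.2 219.6  94. ] tool x [-0.001  0.001 -1.   ] yaw y 8.56 F [ 0.  -0.5  0.6] w 0.996 t 5.4
shift mm (tool) [-10.    0.2   0.1] frac [-0.05   0.001  0.   ] rot deg [ 0.04 -0.05  0.03] frac [ 0.0003 -0.0004  0.0002]
```

Emit:
arm_command([
  [-0.05,0,0,0,0,0,-1],
  [0,0,0,0,0,0,-1],
  [0,0,0,0,0,0,-1],
])

```text
t: 5.7
tcp_pos: [647.6, 219.5, 103.9]
tcp_rot: [0.535, 0.461, 0.537, -0.462]
force: [-0.0, 0.1, -0.5]
width: 1.001
```

```bash
python3 - <<'E'
from mv import *
need([648.4,219.6,104],down(np.radians(8.52)))
E
```

```text
now [647.6 219.5 103.9] tool x [-0.003  0.    -1.   ] yaw y 8.55 F [-0.   0.1 -0.5] w 1.001 t 5.7
shift mm (tool) [-0.1  0.9  0. ] frac [-0.001  0.004  0.   ] rot deg [ 0.03 -0.04  0.15] frac [ 0.0003 -0.0003  0.0012]
```

Aligned. I close the gripper.

Emit:
arm_command([
  [0,0.004,0,0,0,0.001,1],
  [0,0,0,0,0,0,1],
  [0,0,0,0,0,0,1],
  [0,0,0,0,0,0,1],
  [0,0,0,0,0,0,1],
  [0,0,0,0,0,0,1],
  [0,0,0,0,0,0,1],
  [0,0,0,0,0,0,1],
])

```text
t: 6.5
tcp_pos: [649.2, 219.8, 105.4]
tcp_rot: [0.536, 0.462, 0.536, -0.461]
force: [1.0, 0.2, 0.7]
width: 0.507
```

```bash
python3 - <<'E'
from mv import *
o=manip.get_obs(); print(o['wrist_torque'],o['width']*85)
need([648.4,219.6,104],down(np.radians(8.52)))
E
```

```text
[0.02915838 0.06710821 0.01573929] 43.115914192202816
now [649.2 219.8 105.4] tool x [ 0.002  0.001 -1.   ] yaw y 8.56 F [1.  0.2 0.7] w 0.507 t 6.5
shift mm (tool) [ 1.4 -0.8  0.1] frac [ 0.007 -0.004  0.   ] rot deg [ 0.04 -0.05 -0.12] frac [ 0.0003 -0.0004 -0.001 ]
```

Emit:
arm_command([
  [-0.15,0,0,0,0,0,1],
  [-0.2,0,0,0,0,0,1],
  [-0.15,0,0,0,0,0,1],
  [0,0,0,0,0,0,1],
])

```text
t: 6.9
tcp_pos: [645.3, 218.8, 201.6]
tcp_rot: [0.533, 0.458, 0.538, -0.464]
force: [1.8, -0.3, -3.2]
width: 0.507
```

```bash
python3 - <<'E'
from mv import *
p=np.array([525.33,-170.32,.2503]);c,s=np.cos(p[2]),np.sin(p[2])
for y in(89.6,86): print(p[0]-s*y,p[1]+c*y)
need([503.6,-85,190],down(p[2]))
snap('side','pics/side3.png')
b=cv2.imread('pics/side3.png')[80:230,220:370]; cv2.imwrite('pics/c3.png',cv2.resize(b,None,fx=3,fy=3,interpolation=2))
E
```

```text
503.1365618828226 -83.51210113970609
504.0282625214592 -86.99991850462861
now [645.3 218.8 201.6] tool x [-0.011 -0.002 -1.   ] yaw y 8.55 F [ 1.8 -0.3 -3.2] w 0.507 t 6.9
shift mm (tool) [  13.7 -185.2  279.3] frac [ 0.069 -0.926  1.397] rot deg [-5.79 -0.02  0.65] frac [-0.0482 -0.0002  0.0054]
```

View pics/c3.png

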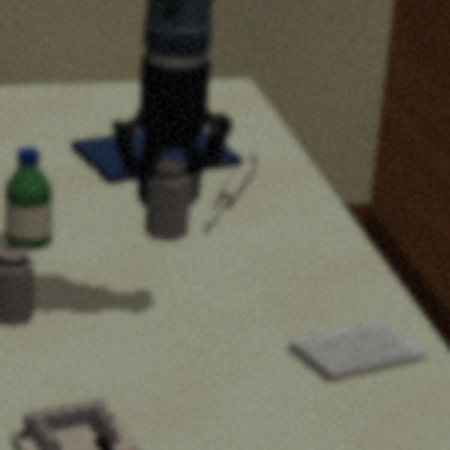

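Emit:
arm_command([
  [0,-0.115,0.173,0,0,0.003,1],
  [0,-0.115,0.173,0,0,0,1],
  [0,-0.115,0.173,0,0,0,1],
  [0,-0.115,0.173,0,0,0,1],
  [0,-0.115,0.173,0,0,0,1],
  [0,-0.115,0.173,0,0,0,1],
  [0,-0.1,0.15,0,0,0,1],
  [0,-0.05,0.07,-0.048,0,0,1],
])

```text
t: 7.75
tcp_pos: [500.7, -60.9, 177.0]
tcp_rot: [0.549, 0.423, 0.571, -0.44]
force: [-0.3, 0.5, -3.1]
width: 0.507
```

```bash
python3 - <<'E'
from mv import *
need([503.6,-85,190],down(.2503))
E
```

```text
now [500.7 -60.9 177. ] tool x [-0.039  0.    -0.999] yaw y 14.86 F [-0.3  0.5 -3.1] w 0.507 t 7.75
shift mm (tool) [-13.1  -3.8  23.9] frac [-0.065 -0.019  0.119] rot deg [ 0.5  -0.57  2.16] frac [ 0.0042 -0.0047  0.018 ]
```

Emit:
arm_command([
  [-0.05,-0.019,0.118,0.004,-0.004,0.018,1],
  [0,0,0,0,0,0,1],
  [0,0,0,0,0,0,1],
])

```text
t: 8.05
tcp_pos: [496.3, -86.5, 179.0]
tcp_rot: [0.553, 0.433, 0.563, -0.436]
force: [0.4, 0.4, -4.4]
width: 0.508
```

```bash
python3 - <<'E'
from mv import *
need([503.6,-85,160],down(.2503))
E
```

```text
now [496.3 -86.5 179. ] tool x [-0.014  0.005 -1.   ] yaw y 14.14 F [ 0.4  0.4 -4.4] w 0.508 t 8.05
shift mm (tool) [18.9  7.6  0.5] frac [0.094 0.038 0.002] rot deg [-0.2  -0.49  0.68] frac [-0.0017 -0.0041  0.0057]
```

Emit:
arm_command([
  [0.05,0.038,0.002,-0.001,-0.004,0.006,1],
  [0.03,0,0,0,0,0,1],
  [0,0,0,0,0,0,1],
  [0,0,0,0,0,0,1],
])

```text
t: 8.45
tcp_pos: [500.4, -82.0, 157.4]
tcp_rot: [0.555, 0.432, 0.562, -0.434]
force: [0.5, 0.1, -3.5]
width: 0.509
```

```bash
python3 - <<'E'
from mv import *
need([503.6,-85,160],down(.2503))
snap('side','pics/side4.png');snap('top','pics/top4.png')
a=cv2.imread('pics/top4.png')[130:280,210:360];b=cv2.imread('pics/side4.png')[160:310,190:340]; cv2.imwrite('pics/c4.png',cv2.resize(np.hstack([a,b]),None,fx=2.6,fy=2.6,interpolation=2))
E
```

```text
now [500.4 -82.  157.4] tool x [-0.009  0.004 -1.   ] yaw y 14.4 F [ 0.5  0.1 -3.5] w 0.509 t 8.45
shift mm (tool) [-2.6  2.4  3.6] frac [-0.013  0.012  0.018] rot deg [ 0.06 -0.33  0.46] frac [ 0.0005 -0.0027  0.0038]
```

View pics/c4.png

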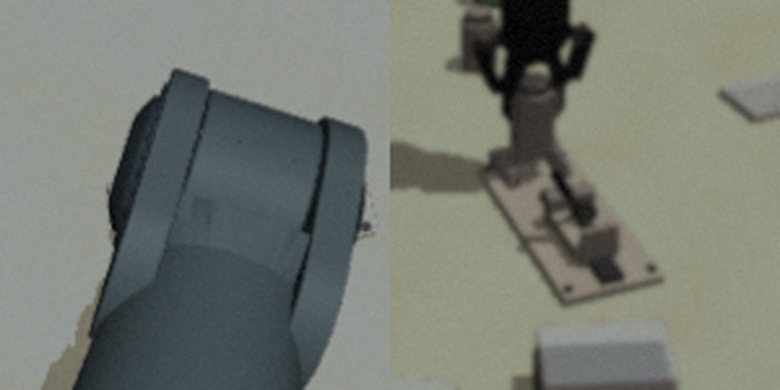

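```bash
cat > sidefit.py <<'E'
from mv import *
np.set_printoptions(suppress=True,precision=2)
d0=np.load('pics/side0.npy'); W0=cloud('side',d0)
o=fitclamp(W0,[525.3,-170.3,.2503]); pc=o.x
def jar(f,c0,zlo,zhi,pc=pc):
    W=cloud('side',np.load(f)); k0=pc[2]
    m=(np.hypot(W[...,0]-c0[0],W[...,1]-c0[1])<32)&(W[...,2]>zlo)&(W[...,2]<zhi); s=W[m]
    def r(p):
        k=p[2]+np.arange(6)*np.pi/3; N=np.stack([np.cos(k),np.sin(k)])
        return ((s[:,:2]-p[:2])@N).max(1)-22
    b=least_squares(r,[c0[0],c0[1],k0],loss='soft_l1',f_scale=1.5)
    b2=least_squares(lambda q:r([q[0],q[1],k0]),c0,loss='soft_l1',f_scale=1.5)
    c,s_=np.cos(pc[2]),np.sin(pc[2]); Rm=np.array([[c,-s_],[s_,c]])
    print('side jar',b.x,np.degrees(b.x[2]),'n',len(s),'local rel nest',(b.x[:2]-pc[:2])@Rm-[0,89.6],'yawfixed',(b2.x-pc[:2])@Rm-[0,89.6], 'res',np.median(abs(b.fun)))
E
python3 - <<'E'
from sidefit import *
print('clamp side',pc,np.degrees(pc[2]))
L=local(W0,pc).reshape(-1,3); m=(abs(L[:,0])<60)&(abs(L[:,1])<135); L=L[m]
print('ext',[np.percentile(L[(L[:,2]>9)&(L[:,2]<15)][:,i],[0.5,99.5]) for i in(0,1)], np.median(L[(L[:,2]>9)&(L[:,2]<15),2]))
for sgn in(-1,1):
    q=L[(L[:,2]>27)&(L[:,2]<35)&(L[:,1]>72)&(L[:,1]<112)&(sgn*L[:,0]>15)];print('wall',len(q),q.min(0),q.max(0),q.mean(0))
for zl,zh in((60,100),(56,85)): jar('pics/side4.npy',[500.4,-82],zl,zh)
W1=np.load('pics/side0.npy')
# jar at start in the side frame vs top
class _: pass
jar('pics/side0.npy',[648.4,219.6],6,64,np.array([*pc[:2],0.149]))
E
```

```text
clamp side [ 526.56 -168.75    0.25] 14.292669538012225
ext [array([-55.57,  54.23]), array([-132.16,  122.39])] 12.654979155731858
wall 24 [-36.51  72.02  28.01] [-28.27 110.57  34.28] [-32.05  93.35  31.22]
wall 30 [24.66 72.23 27.5 ] [ 35.28 111.85  34.7 ] [29.03 90.93 31.3 ]
side jar [500.98 -80.28   0.24] 13.753726759380497 n 207 local rel nest [-2.94  2.45] yawfixed [-2.96  2.45] res 1.206634107218182
side jar [500.9  -80.39   0.22] 12.598785240879444 n 151 local rel nest [-3.05  2.36] yawfixed [-3.07  2.38] res 1.1212013516896384
side jar [650.09 221.06   0.16] 9.229673877567372 n 210 local rel nest [180.03 277.55] yawfixed [180.04 277.53] res 1.3658652637004582
```

Emit:
arm_command([
  [0,0.011,0.026,0,-0.003,0.004,1],
  [0,0,0,0,0,0,1],
  [0,0,0,0,0,0,1],
])

```text
t: 8.85
tcp_pos: [505.0, -87.2, 158.7]
tcp_rot: [0.56, 0.434, 0.557, -0.433]
force: [0.0, -1.0, -3.4]
width: 0.508
```

```bash
python3 - <<'E'
from mv import *
need([503.9,-86.4,130],down(.2503))
E
```

```text
now [505.  -87.2 158.7] tool x [ 0.004 -0.002 -1.   ] yaw y 14.41 F [ 0.  -1.  -3.4] w 0.508 t 8.85
shift mm (tool) [28.7 -1.  -1.1] frac [ 0.143 -0.005 -0.006] rot deg [ 0.06  0.15 -0.18] frac [ 0.0005  0.0012 -0.0015]
```

Emit:
arm_command([
  [0.04,-0.004,-0.004,0,0.001,-0.001,1],
  [0.04,0,0,0,0,0,1],
  [0,0,0,0,0,0,1],
])

```text
t: 9.15
tcp_pos: [504.3, -86.9, 141.8]
tcp_rot: [0.559, 0.434, 0.558, -0.433]
force: [-0.1, -0.4, -3.1]
width: 0.504
```

```bash
python3 - <<'E'
from mv import *
need([503.9,-86.4,130],down(.2503))
E
```

```text
now [504.3 -86.9 141.8] tool x [ 0.002 -0.    -1.   ] yaw y 14.38 F [-0.1 -0.4 -3.1] w 0.504 t 9.15
shift mm (tool) [11.8 -0.3 -0.6] frac [ 0.059 -0.002 -0.003] rot deg [ 0.04  0.06 -0.11] frac [ 0.0003  0.0005 -0.001 ]
```

Emit:
arm_command([
  [0.03,-0.001,-0.003,0,0,-0.001,1],
  [0.03,0,0,0,0,0,1],
  [0,0,0,0,0,0,1],
])

```text
t: 9.45
tcp_pos: [503.5, -86.1, 128.1]
tcp_rot: [0.558, 0.433, 0.559, -0.434]
force: [0.4, 0.6, -3.5]
width: 0.51
```

```bash
python3 - <<'E'
from mv import *
need([503.9,-86.4,117.4],down(.2503)); print(manip.get_obs()['wrist_torque'])
E
```

```text
now [503.5 -86.1 128.1] tool x [-0.001 -0.    -1.   ] yaw y 14.39 F [ 0.4  0.6 -3.5] w 0.51 t 9.45
shift mm (tool) [10.7  0.4  0.4] frac [0.054 0.002 0.002] rot deg [0.05 0.01 0.08] frac [0.0004 0.0001 0.0007]
[-0.03196973  0.00980076  0.01539666]
```

No contact yet: the jar's underside is at about 22.7 mm, inside the walls.

Emit:
arm_command([
  [0.025,0.001,0.001,0,0,0.001,1],
  [0.015,0,0,0,0,0,1],
  [0,0,0,0,0,0,1],
])

```text
t: 9.75
tcp_pos: [503.7, -86.2, 119.3]
tcp_rot: [0.559, 0.434, 0.559, -0.433]
force: [0.8, 0.3, -3.7]
width: 0.506
```

```bash
python3 - <<'E'
from mv import *
need([503.9,-86.4,117.4],down(.2503)); print(manip.get_obs()['wrist_torque'])
E
```

```text
now [503.7 -86.2 119.3] tool x [ 0.001  0.    -1.   ] yaw y 14.39 F [ 0.8  0.3 -3.7] w 0.506 t 9.75
shift mm (tool) [1.9 0.1 0.2] frac [0.009 0.001 0.001] rot deg [ 0.05  0.   -0.04] frac [ 0.0004  0.     -0.0003]
[-0.09857114  0.01685884 -0.02694959]
```

Emit:
arm_command([
  [0.008,0,0,0,0,0,1],
  [0.008,0,0,0,0,0,1],
])

```text
t: 9.95
tcp_pos: [503.9, -86.4, 117.3]
tcp_rot: [0.559, 0.434, 0.558, -0.433]
force: [-7.1, 2.3, 18.5]
width: 0.502
```

```bash
python3 - <<'E'
from mv import *
need([503.9,-86.4,117.4],down(.2503)); print(manip.get_obs()['wrist_torque'])
E
```

```text
now [503.9 -86.4 117.3] tool x [ 0.001 -0.    -1.   ] yaw y 14.39 F [-7.1  2.3 18.5] w 0.502 t 9.95
shift mm (tool) [-0.1 -0.   0. ] frac [-0.001 -0.     0.   ] rot deg [ 0.05  0.04 -0.07] frac [ 0.0004  0.0003 -0.0006]
[ 0.37838004  1.54009307 -0.03971718]
```

Emit:
arm_command([
  [0,0,0,0,0,0,0.4],
  [0,0,0,0,0,0,-0.2],
  [0,0,0,0,0,0,-0.7],
  [0,0,0,0,0,0,-1],
  [0,0,0,0,0,0,-1],
])

```text
t: 10.45
tcp_pos: [506.4, -87.1, 119.6]
tcp_rot: [0.561, 0.434, 0.556, -0.432]
force: [0.3, -0.5, 0.2]
width: 0.993
```

```bash
python3 - <<'E'
from mv import *
need([503.9,-86.4,240],down(.2503)); print(manip.get_obs()['wrist_torque'])
E
```

```text
now [506.4 -87.1 119.6] tool x [ 0.007 -0.002 -1.   ] yaw y 14.39 F [ 0.3 -0.5  0.2] w 0.993 t 10.45
shift mm (tool) [-120.4   -1.4   -0.8] frac [-0.602 -0.007 -0.004] rot deg [ 0.05  0.22 -0.38] frac [ 0.0004  0.0018 -0.0031]
[ 0.005185   -0.02485793 -0.0834259 ]
```

Emit:
arm_command([
  [-0.1,-0.006,-0.002,0,0.002,-0.003,-1],
  [-0.2,0,0,0,0,0,-1],
  [-0.2,0,0,0,0,0,-1],
  [-0.1,0,0,0,0,0,-1],
])

```text
t: 10.85
tcp_pos: [502.4, -86.3, 239.6]
tcp_rot: [0.556, 0.432, 0.562, -0.434]
force: [0.9, 0.3, 1.0]
width: 0.999
```

```bash
cat > tgt.py <<'E'
from mv import *
P=np.array([525.33,-170.32,.2503])
def cl(x,y,z):
    c,s=np.cos(P[2]),np.sin(P[2]); return [P[0]+c*x-s*y,P[1]+s*x+c*y,z]
def where():
    o=manip.get_obs(); c,s=np.cos(P[2]),np.sin(P[2]); t=o['tcp_pos']; A=Rt(o['tcp_rot'])
    tip=t+A.apply([73,0,0]); R=np.array([[c,-s],[s,c]])
    print('tcp local',((t[:2]-P[:2])@R).round(1),'tip local',((tip[:2]-P[:2])@R).round(1),'tip z',tip[2].round(1))
def go(x,y,z):
    where(); return need(cl(x,y,z),down(P[2]))
E
python3 - <<'E'
from tgt import *
snap('side','pics/side5.png')
go(0,-116,240)
b=cv2.imread('pics/side5.png')[130:310,170:350]; cv2.imwrite('pics/c5.png',cv2.resize(b,None,fx=3,fy=3,interpolation=2))
from sidefit import *
jar('pics/side5.npy',[503.9,-86],35,80)
E
```

```text
tcp local [-0.4 86.5] tip local [-0.7 86.7] tip z 169.1
now [503.6 -86.6 242.1] tool x [-0.005  0.002 -1.   ] yaw y 14.39 F [1.  0.9 1.8] w 0.996 t 10.9
shift mm (tool) [1.500e+00 2.000e-01 2.025e+02] frac [7.000e-03 1.000e-03 1.012e+00] rot deg [ 0.05 -0.18  0.24] frac [ 0.0004 -0.0015  0.002 ]
side jar [505.62 -84.97   0.27] 15.75466241119498 n 229 local rel nest [ 0.39 -3.24] yawfixed [ 0.45 -3.2 ] res 1.256151646068087
```

View pics/c5.png

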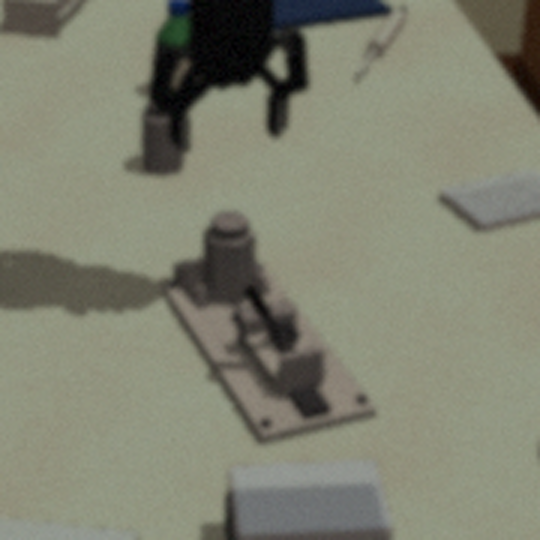

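Emit:
arm_command([
  [0,0,0.2,0,-0.001,0.002,1],
  [0,0,0.2,0,0,0,1],
  [0,0,0.2,0,0,0,1],
  [0,0,0.2,0,0,0,1],
  [0,0,0.2,0,0,0,1],
  [0,0,0,0,0,0,1],
  [0,0,0,0,0,0,1],
])

```text
t: 11.6
tcp_pos: [556.7, -287.1, 242.0]
tcp_rot: [0.561, 0.434, 0.558, -0.431]
force: [-0.4, -0.2, -0.6]
width: -0.002
```

```bash
python3 - <<'E'
from tgt import *
go(0,-116,150)
E
```

```text
tcp local [   1.5 -120.9] tip local [   1.9 -121. ] tip z 169.0
now [ 556.7 -287.1  242. ] tool x [ 0.005 -0.    -1.   ] yaw y 14.59 F [-0.4 -0.2 -0.6] w -0.002 t 11.6
shift mm (tool) [92.  -1.9 -5.1] frac [ 0.46  -0.01  -0.025] rot deg [ 0.25  0.08 -0.28] frac [ 0.002   0.0007 -0.0024]
```

Emit:
arm_command([
  [0.2,-0.01,-0.02,0.002,0,-0.002,1],
  [0.2,0,0,0,0,0,1],
  [0.15,0,0,0,0,0,1],
  [0,0,0,0,0,0,1],
])

```text
t: 12.0
tcp_pos: [554.4, -280.7, 130.2]
tcp_rot: [0.561, 0.433, 0.558, -0.433]
force: [-0.4, 0.6, -0.9]
width: 0.001
```

```bash
python3 - <<'E'
from tgt import *
go(0,-116,108)
E
```

```text
tcp local [   0.8 -114.2] tip local [   1.  -114.4] tip z 57.2
now [ 554.4 -280.7  130.2] tool x [ 0.004 -0.002 -1.   ] yaw y 14.5 F [-0.4  0.6 -0.9] w 0.001 t 12.0
shift mm (tool) [22.2 -0.9  1.8] frac [ 0.111 -0.004  0.009] rot deg [ 0.16  0.17 -0.18] frac [ 0.0013  0.0014 -0.0015]
```

Emit:
arm_command([
  [0.07,-0.004,0.01,0.001,0.001,-0.001,1],
  [0.04,0,0,0,0,0,1],
  [0,0,0,0,0,0,1],
])

```text
t: 12.3
tcp_pos: [555.1, -281.7, 109.5]
tcp_rot: [0.56, 0.433, 0.558, -0.433]
force: [0.2, 0.2, 0.0]
width: -0.001
```

```bash
python3 - <<'E'
from tgt import *
go(0,-40,108)
snap('side','pics/side6.png')
b=cv2.imread('pics/side6.png')[130:310,170:350]; cv2.imwrite('pics/c6.png',cv2.resize(b,None,fx=3,fy=3,interpolation=2))
E
```

```text
tcp local [   1.3 -115.3] tip local [   1.5 -115.4] tip z 36.5
now [ 555.1 -281.7  109.5] tool x [ 0.003 -0.002 -1.   ] yaw y 14.51 F [0.2 0.2 0. ] w -0.001 t 12.3
shift mm (tool) [  1.3  -1.1 -75.3] frac [ 0.007 -0.005 -0.376] rot deg [ 0.17  0.13 -0.14] frac [ 0.0014  0.0011 -0.0012]
```

View pics/c6.png

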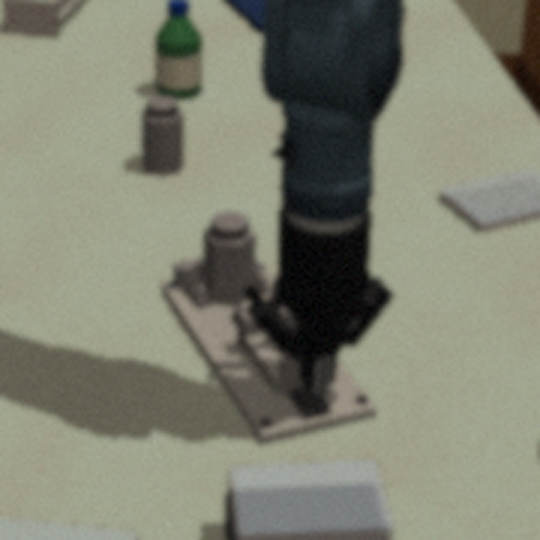

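Emit:
arm_command([
  [0,-0.005,-0.06,0.001,0.001,0,1],
  [0,0,-0.06,0,0,0,1],
  [0,0,-0.06,0,0,0,1],
  [0,0,-0.06,0,0,0,1],
])

```text
t: 12.75
tcp_pos: [544.1, -236.3, 113.4]
tcp_rot: [0.562, 0.434, 0.554, -0.434]
force: [-0.2, -1.4, -1.9]
width: -0.001
```

```bash
python3 - <<'E'
from tgt import *
go(0,-40,108)
E
```

```text
tcp local [  1.8 -68.5] tip local [  2.3 -69.2] tip z 40.4
now [ 544.1 -236.3  113.4] tool x [ 0.009 -0.007 -1.   ] yaw y 14.23 F [-0.2 -1.4 -1.9] w -0.001 t 12.75
shift mm (tool) [  5.1  -1.9 -28.6] frac [ 0.025 -0.01  -0.143] rot deg [-0.11  0.55 -0.4 ] frac [-0.0009  0.0045 -0.0034]
```

Emit:
arm_command([
  [0.025,-0.008,-0.04,0,0.004,-0.003,1],
  [0,0,-0.03,0,0,0,1],
  [0,0,-0.02,0,0,0,1],
])

```text
t: 13.05
tcp_pos: [538.0, -216.2, 109.3]
tcp_rot: [0.56, 0.434, 0.558, -0.434]
force: [-0.1, -2.8, 0.7]
width: 0.003
```

```bash
python3 - <<'E'
from tgt import *
go(0,-40,108)
E
```

```text
tcp local [  0.9 -47.6] tip local [  1.1 -47.8] tip z 36.3
now [ 538.  -216.2  109.3] tool x [ 0.002 -0.001 -1.   ] yaw y 14.35 F [-0.1 -2.8  0.7] w 0.003 t 13.05
shift mm (tool) [ 1.3 -0.9 -7.6] frac [ 0.006 -0.005 -0.038] rot deg [ 0.01  0.12 -0.11] frac [ 0.0001  0.001  -0.0009]
```

Emit:
arm_command([
  [0,-0.004,-0.02,0,0.001,0,1],
  [0,0,-0.015,0,0,0,1],
])

```text
t: 13.25
tcp_pos: [535.9, -209.2, 109.4]
tcp_rot: [0.559, 0.434, 0.558, -0.433]
force: [1.1, -5.6, -1.8]
width: -0.005
```

```bash
python3 - <<'E'
from tgt import *
go(0,-40,108)
E
```

```text
tcp local [  0.6 -40.3] tip local [  0.8 -40.3] tip z 36.4
now [ 535.9 -209.2  109.4] tool x [ 0.003  0.    -1.   ] yaw y 14.36 F [ 1.1 -5.6 -1.8] w -0.005 t 13.25
shift mm (tool) [ 1.4 -0.6 -0.3] frac [ 0.007 -0.003 -0.001] rot deg [ 0.02  0.03 -0.16] frac [ 0.0002  0.0003 -0.0014]
```

Force has risen to 5.6 N, which fits the stop now moving the jar. I push on in small steps.

Emit:
arm_command([
  [0,0,-0.012,0,0,-0.001,1],
  [0,0,-0.01,0,0,0,1],
])

```text
t: 13.45
tcp_pos: [535.2, -205.9, 109.5]
tcp_rot: [0.559, 0.433, 0.557, -0.434]
force: [1.3, -4.5, -1.4]
width: -0.0
```

```bash
python3 - <<'E'
from tgt import *
go(0,-40,108)
E
```

```text
tcp local [  0.7 -36.9] tip local [  0.8 -37.1] tip z 36.5
now [ 535.2 -205.9  109.5] tool x [ 0.001 -0.003 -1.   ] yaw y 14.31 F [ 1.3 -4.5 -1.4] w -0.0 t 13.45
shift mm (tool) [ 1.5 -0.7  3.1] frac [ 0.008 -0.004  0.016] rot deg [-0.03  0.19 -0.03] frac [-0.0003  0.0016 -0.0003]
```

Emit:
arm_command([
  [0,0,-0.012,0,0,0,1],
  [0,0,-0.012,0,0,0,1],
])

```text
t: 13.65
tcp_pos: [535.0, -204.9, 109.7]
tcp_rot: [0.561, 0.432, 0.555, -0.437]
force: [3.1, -10.6, -5.3]
width: -0.0
```

```bash
python3 - <<'E'
from tgt import *
go(0,-40,108)
snap('side','pics/side7.png')
W=cloud('side',np.load('pics/side7.npy'))
from sidefit import *
jar('pics/side7.npy',[503.1,-83],55,80)
b=cv2.imread('pics/side7.png')[130:310,170:350]; cv2.imwrite('pics/c7.png',cv2.resize(b,None,fx=3,fy=3,interpolation=2))
E
```

```text
tcp local [  0.8 -35.9] tip local [  0.7 -36.8] tip z 36.7
now [ 535.  -204.9  109.7] tool x [ 0.002 -0.012 -1.   ] yaw y 14.18 F [  3.1 -10.6  -5.3] w -0.0 t 13.65
shift mm (tool) [ 1.7 -0.8  4.1] frac [ 0.009 -0.004  0.02 ] rot deg [-0.16  0.7   0.04] frac [-0.0013  0.0059  0.0003]
side jar [504.62 -79.68   0.26] 15.100402480735374 n 43 local rel nest [0.73 2.13] yawfixed [0.75 2.08] res 0.9626546242217664
```

View pics/c7.png

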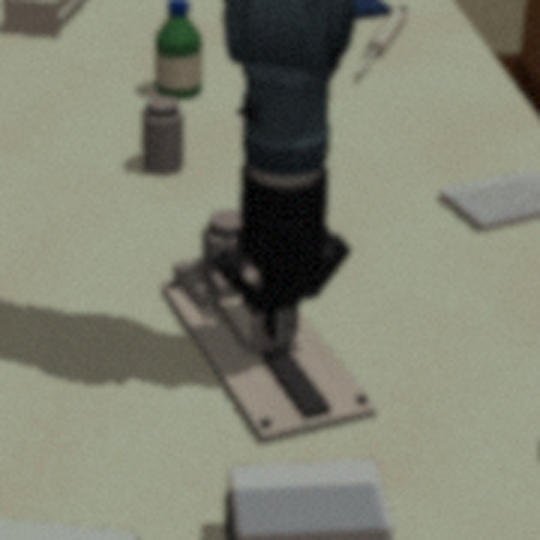

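Emit:
arm_command([
  [0,0,-0.012,0,0,0,1],
  [0,0,-0.012,0,0,0,1],
])

```text
t: 13.9
tcp_pos: [534.8, -204.4, 109.7]
tcp_rot: [0.563, 0.43, 0.552, -0.44]
force: [1.4, -9.0, -3.7]
width: 0.004
```

```bash
python3 - <<'E'
from tgt import *
go(0,-60,108)
E
```

```text
tcp local [  0.8 -35.3] tip local [  0.6 -36.9] tip z 36.7
now [ 534.8 -204.4  109.7] tool x [ 0.003 -0.021 -1.   ] yaw y 14.01 F [ 1.4 -9.  -3.7] w 0.004 t 13.9
shift mm (tool) [ 2.2 -0.6 24.6] frac [ 0.011 -0.003  0.123] rot deg [-0.33  1.23  0.11] frac [-0.0028  0.0103  0.0009]
```

Emit:
arm_command([
  [0,0,0.1,-0.003,0.01,0.001,1],
  [-0.2,0,0.1,0,0,0,1],
  [-0.2,0,0.1,0,0,0,1],
  [-0.2,0,0.1,0,0,0,1],
  [0,0,0.2,0,0,0,1],
  [0,0,0.2,0,0,0,1],
  [0,0,0.2,0,0,0,1],
])

```text
t: 14.6
tcp_pos: [581.7, -392.1, 229.6]
tcp_rot: [0.553, 0.435, 0.568, -0.427]
force: [1.3, -0.6, 0.3]
width: -0.002
```

```bash
cat > stopm.py <<'E'
from tgt import *
def stop(n,f,p):
    L=local(cloud(n,np.load(f)),p).reshape(-1,3); L=L[(abs(L[:,0])<70)&(abs(L[:,1])<135)&(L[:,2]>25)]
    for y in range(-60,85,5):
        q=L[(L[:,1]>=y)&(L[:,1]<y+5)]
        if len(q): print(y,len(q),'x',q[:,0].min().round(1),q[:,0].max().round(1),'z',np.percentile(q[:,2],[10,50,100]).round(1))
    return L
E
python3 - <<'E'
from stopm import *
snap('side','pics/side8.png');snap('top','pics/top8.png')
go(0,22,240)
a=cv2.imread('pics/top8.png')[130:290,220:380];b=cv2.imread('pics/side8.png')[140:300,180:340]; cv2.imwrite('pics/c8.png',cv2.resize(np.hstack([a,b]),None,fx=2.5,fy=2.5,interpolation=2))
stop('top','pics/top8.npy',P)
W=cloud('top',np.load('pics/top8.npy')); bb,n=fithex(W-[0,0,12],[503.1,-83.5]); print('hex',bb.x,np.degrees(bb.x[2]),n)
E
```

```text
tcp local [  -1.8 -232.1] tip local [  -2.2 -230.4] tip z 153.7
now [ 581.1 -395.6  226.7] tool x [-0.011  0.021 -1.   ] yaw y 14.59 F [ 0.2  0.6 -1.1] w 0.004 t 14.7
shift mm (tool) [  -7.5    2.8 -254.3] frac [-0.037  0.014 -1.272] rot deg [ 0.24 -1.31  0.32] frac [ 0.002  -0.011   0.0026]
-55 1 x -11.4 -11.4 z [25.5 25.5 25.5]
-30 11 x -17.8 19.0 z [54.1 55.9 58.7]
-25 35 x -23.7 24.5 z [54.4 57.  60.3]
-20 61 x -23.1 22.5 z [33.5 36.  56.8]
-15 37 x -24.5 23.6 z [32.1 34.5 39.6]
-10 37 x -23.3 24.9 z [32.3 34.4 38. ]
-5 36 x -24.7 23.5 z [32.2 34.2 37.6]
0 40 x -23.5 24.8 z [31.4 34.9 37. ]
5 24 x -19.9 23.3 z [32.7 34.9 48.9]
10 25 x -11.2 24.4 z [33.4 36.2 52.7]
15 34 x -33.8 22.4 z [ 35.4  64.1 102.4]
20 46 x -33.2 23.7 z [ 35.6  62.  103. ]
25 71 x -34.5 24.9 z [ 33.8  55.  103.4]
30 46 x -31.0 23.5 z [32.3 36.  99.2]
35 41 x -23.5 24.5 z [32.2 34.6 53. ]
40 20 x -24.8 22.7 z [33.4 35.4 51.2]
45 41 x -24.0 25.6 z [50.5 52.8 56.6]
50 39 x -25.9 24.3 z [50.4 52.2 55.9]
55 39 x -24.7 25.3 z [50.7 52.3 54.9]
60 50 x -25.4 24.0 z [30.1 51.7 54.8]
65 10 x -25.0 17.0 z [46.2 82.5 84.9]
70 33 x -34.1 35.5 z [28.8 80.9 97.3]
75 48 x -35.4 34.2 z [29.1 84.4 98.2]
80 52 x -36.3 35.1 z [29.1 94.2 98.6]
hex [ 5.02768751e+02 -8.32857430e+01  2.30451363e-01] 13.203890462178572 396
```

View pics/c8.png

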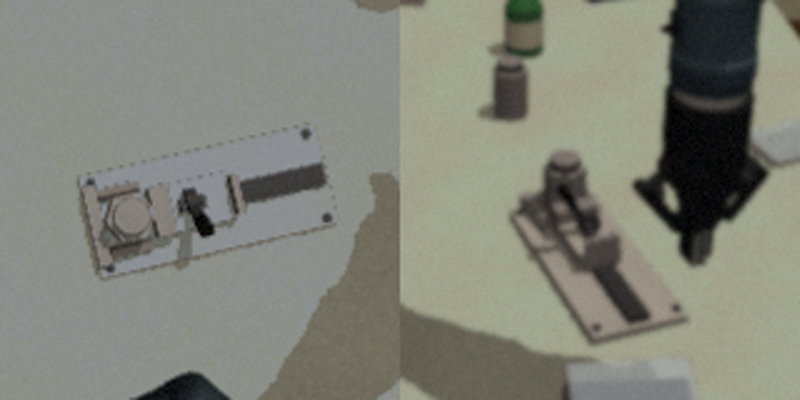

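Emit:
arm_command([
  [-0.02,-0.06,-0.2,0.002,-0.01,0.003,1],
  [-0.02,-0.06,-0.2,0,0,0,1],
  [-0.02,-0.06,-0.2,0,0,0,1],
  [0,-0.06,-0.2,0,0,0,1],
  [0,-0.06,-0.2,0,0,0,1],
  [0,-0.06,-0.2,0,0,0,1],
  [0,0,0,0,0,0,1],
])

```text
t: 15.4
tcp_pos: [440.6, -165.6, 230.6]
tcp_rot: [0.548, 0.439, 0.568, -0.43]
force: [-0.3, -1.7, -0.2]
width: -0.0
```

```bash
python3 - <<'E'
from tgt import *
go(-80,22,158)
E
```

```text
tcp local [-80.9  25.6] tip local [-81.4  27.7] tip z 157.6
now [ 440.6 -165.6  230.6] tool x [-0.014  0.027 -1.   ] yaw y 14.23 F [-0.3 -1.7 -0.2] w -0.0 t 15.4
shift mm (tool) [72.4  1.5  5.7] frac [0.362 0.007 0.029] rot deg [-0.11 -1.7   0.42] frac [-0.001  -0.0142  0.0035]
```

Emit:
arm_command([
  [0.1,0.007,0.02,-0.001,-0.014,0.003,1],
  [0.15,0,0.005,0,0,0,1],
  [0.08,0,0,0,0,0,1],
  [0,0,0,0,0,0,1],
])

```text
t: 15.8
tcp_pos: [439.9, -163.7, 162.8]
tcp_rot: [0.558, 0.434, 0.561, -0.431]
force: [-0.6, 0.3, 0.1]
width: -0.003
```

```bash
python3 - <<'E'
from tgt import *
go(-80,22,158)
snap('side','pics/side9.png')
b=cv2.imread('pics/side9.png')[150:290,190:330]; cv2.imwrite('pics/c9.png',cv2.resize(b,None,fx=4,fy=4,interpolation=2))
E
```

```text
tcp local [-81.1  27.6] tip local [-81.1  28. ] tip z 89.8
now [ 439.9 -163.7  162.8] tool x [-0.001  0.006 -1.   ] yaw y 14.62 F [-0.6  0.3  0.1] w -0.003 t 15.8
shift mm (tool) [4.8 1.1 5.6] frac [0.024 0.006 0.028] rot deg [ 0.28 -0.34 -0.01] frac [ 0.0024 -0.0028 -0.0001]
```

View pics/c9.png

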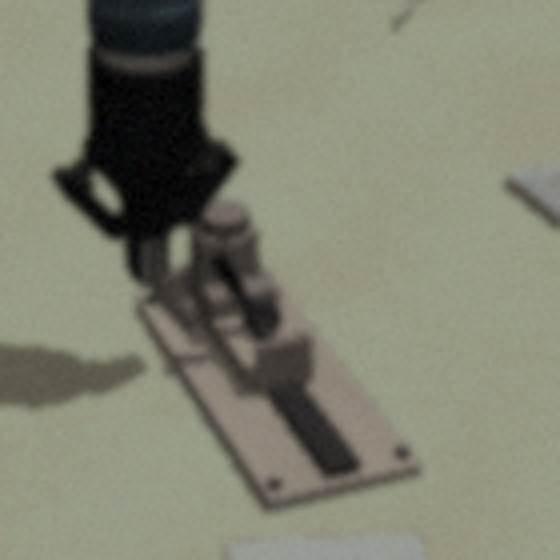

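Emit:
arm_command([
  [0.024,0.006,0.028,0.002,-0.003,0,1],
  [0,0.1,0,0,0,0,1],
  [0,0.08,0,0,0,0,1],
  [0,0,0,0,0,0,1],
])

```text
t: 16.25
tcp_pos: [478.0, -162.1, 162.5]
tcp_rot: [0.559, 0.432, 0.557, -0.436]
force: [-4.4, 0.6, 3.9]
width: -0.003
```

```bash
python3 - <<'E'
from tgt import *
go(40,22,158)
E
```

```text
tcp local [-43.8  19.7] tip local [-44.   19.3] tip z 89.5
now [ 478.  -162.1  162.5] tool x [-0.001 -0.006 -1.   ] yaw y 14.22 F [-4.4  0.6  3.9] w -0.003 t 16.25
shift mm (tool) [ 4.3 83.8 -2.5] frac [ 0.022  0.419 -0.012] rot deg [-0.12  0.3   0.13] frac [-0.001   0.0025  0.0011]
```

Emit:
arm_command([
  [0.02,0.09,-0.01,-0.001,0.002,0.001,1],
  [0,0.09,0,0,0,0,1],
  [0,0.09,0,0,0,0,1],
])

```text
t: 16.55
tcp_pos: [528.0, -149.4, 162.0]
tcp_rot: [0.558, 0.432, 0.557, -0.438]
force: [-2.9, -1.4, -1.1]
width: -0.001
```

```bash
python3 - <<'E'
from tgt import *
go(40,22,158)
E
```

```text
tcp local [ 7.7 19.6] tip local [ 7.2 19.2] tip z 89.0
now [ 528.  -149.4  162. ] tool x [-0.005 -0.007 -1.   ] yaw y 14.07 F [-2.9 -1.4 -1.1] w -0.001 t 16.55
shift mm (tool) [ 3.8 32.3 -2.6] frac [ 0.019  0.162 -0.013] rot deg [-0.27  0.32  0.4 ] frac [-0.0022  0.0027  0.0034]
```

Emit:
arm_command([
  [0.02,0.09,-0.01,-0.002,0.002,0.003,1],
  [0.02,0.06,0,0,0,0,1],
  [0,0.03,0,0,0,0,1],
])

```text
t: 16.85
tcp_pos: [564.6, -139.6, 154.9]
tcp_rot: [0.559, 0.433, 0.558, -0.435]
force: [-0.8, -0.2, 0.7]
width: 0.001
```

```bash
python3 - <<'E'
from tgt import *
go(40,22,158)
snap('side','pics/side10.png')
b=cv2.imread('pics/side10.png')[150:290,190:330]; cv2.imwrite('pics/c10.png',cv2.resize(b,None,fx=4,fy=4,interpolation=2))
E
```

```text
tcp local [45.7 20. ] tip local [45.6 19.8] tip z 81.9
now [ 564.6 -139.6  154.9] tool x [-0.001 -0.004 -1.   ] yaw y 14.26 F [-0.8 -0.2  0.7] w 0.001 t 16.85
shift mm (tool) [-3.1 -5.7 -2. ] frac [-0.015 -0.029 -0.01 ] rot deg [-0.08  0.2   0.09] frac [-0.0006  0.0017  0.0008]
```

View pics/c10.png

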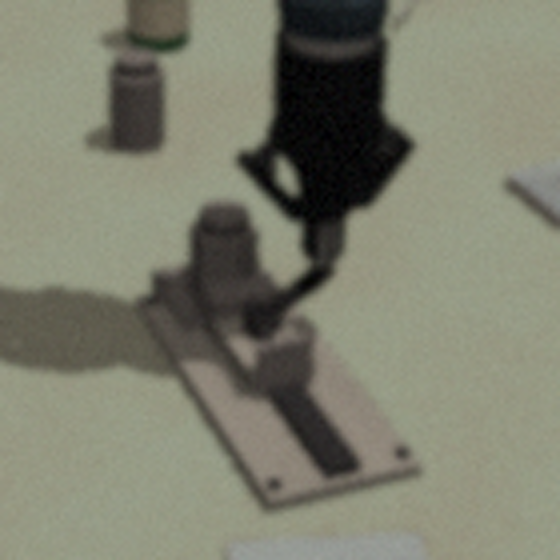

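Emit:
arm_command([
  [0.05,0,-0.01,0,0.002,0.001,1],
  [0.05,0,0,0,0,0,1],
  [0.05,0,0,0,0,0,1],
])

```text
t: 17.2
tcp_pos: [570.7, -138.8, 128.3]
tcp_rot: [0.563, 0.437, 0.554, -0.43]
force: [2.5, 0.8, 6.5]
width: -0.001
```

```bash
python3 - <<'E'
from tgt import *
go(48,22,121)
E
```

```text
tcp local [51.8 19.3] tip local [53. 19.] tip z 55.3
now [ 570.7 -138.8  128.3] tool x [ 0.017 -0.001 -1.   ] yaw y 14.29 F [2.5 0.8 6.5] w -0.001 t 17.2
shift mm (tool) [ 7.2 -3.9 -2.7] frac [ 0.036 -0.02  -0.014] rot deg [-0.06  0.27 -0.91] frac [-0.0005  0.0022 -0.0076]
```

Emit:
arm_command([
  [0.035,-0.015,-0.01,0,0.002,-0.007,1],
  [0.025,0,0,0,0,0,1],
])

```text
t: 17.4
tcp_pos: [568.7, -138.5, 117.1]
tcp_rot: [0.56, 0.435, 0.556, -0.434]
force: [-9.4, 3.0, 39.6]
width: -0.002
```

```bash
python3 - <<'E'
from tgt import *
go(48,22,120)
E
```

```text
tcp local [49.9 20.1] tip local [50.2 19.9] tip z 44.1
now [ 568.7 -138.5  117.1] tool x [ 0.005 -0.002 -1.   ] yaw y 14.25 F [-9.4  3.  39.6] w -0.002 t 17.4
shift mm (tool) [-2.9 -1.9 -1.9] frac [-0.014 -0.009 -0.009] rot deg [-0.09  0.18 -0.27] frac [-0.0008  0.0015 -0.0022]
```

Emit:
arm_command([
  [-0.01,0,0,0,0,-0.002,1],
  [-0.05,0,0,0,0,0,1],
  [-0.2,0,0,0,0,0,1],
  [-0.2,0,0,0,0,0,1],
  [-0.2,0,0,0,0,0,1],
  [0,0,0.15,0,0,0,1],
  [0,0,0.2,0,0,0,1],
  [0,0,0.2,0,0,0,1],
])

```text
t: 18.2
tcp_pos: [586.6, -241.4, 249.5]
tcp_rot: [0.553, 0.429, 0.566, -0.436]
force: [0.2, 0.3, -0.1]
width: 0.002
```

Emit:
arm_command([
  [0,0,0.2,0,0,0,1],
  [0,0,0.2,0,0,0,1],
  [0,0,0.2,0,0,0,1],
  [0,0,0.1,0,0,0,1],
  [0,0,0,0,0,0,1],
])

```text
t: 18.7
tcp_pos: [617.1, -386.1, 242.8]
tcp_rot: [0.548, 0.429, 0.568, -0.439]
force: [1.3, 0.5, 0.1]
width: -0.005
```

```bash
python3 - <<'E'
from stopm import *
snap('side','pics/side11.png');snap('top','pics/top11.png')
go(0,-250,240)
a=cv2.imread('pics/top11.png')[130:290,220:380];b=cv2.imread('pics/side11.png')[140:300,180:340]; cv2.imwrite('pics/c11.png',cv2.resize(np.hstack([a,b]),None,fx=2.5,fy=2.5,interpolation=2))
L=stop('top','pics/top11.npy',P)
g=L[(L[:,0]>28)&(L[:,1]>5)&(L[:,1]<40)]; print('grip',len(g),g.min(0),g.max(0),np.median(g,0))
for a in(30,40,50,60):
  q=g[abs(g[:,0]-a)<5]; print(a,len(q),np.median(q[:,2]) if len(q) else 0)
W=cloud('top',np.load('pics/top11.npy')); bb,n=fithex(W-[0,0,12],[503.1,-83.5]); print('hex',bb.x,np.degrees(bb.x[2]),n, local(np.array([[*bb.x[:2],0]]),P)-[0,89.6,0])
w=W[150:290,220:300].reshape(-1,3); l=w[(w[:,2]>91)&(np.hypot(w[:,0]-503,w[:,1]+83.5)<25)]; A=np.c_[l[:,:2]-l[:,:2].mean(0),np.ones(len(l))]; print('lid plane',np.linalg.lstsq(A,l[:,2],rcond=None)[0],len(l))
cyl=W[200:250,130:180].reshape(-1,3); cyl=cyl[(cyl[:,2]>6)&(cyl[:,2]<64)]
o=least_squares(lambda p:np.hypot(*(cyl[:,:2]-p).T)-24,[465,210],loss='soft_l1'); print('round',o.x)
E
```

```text
tcp local [  36.3 -229.2] tip local [  34.2 -228. ] tip z 170.3
now [ 617.3 -383.4  243.3] tool x [-0.032  0.008 -0.999] yaw y 14.36 F [ 0.2 -0.2 -0. ] w -0.002 t 18.8
shift mm (tool) [  4.  -36.2  20.9] frac [ 0.02  -0.181  0.104] rot deg [ 0.01 -0.89  1.67] frac [ 0.0001 -0.0074  0.0139]
-60 357 x -69.7 -36.3 z [621.1 645.8 661.7]
-55 330 x -69.7 1.3 z [620.8 644.3 659.9]
-50 293 x -70.0 -45.0 z [618.8 641.1 657.6]
-45 260 x -70.0 -49.0 z [617.2 639.1 654.8]
-40 216 x -69.9 -5.9 z [616.9 637.3 652.2]
-35 187 x -70.0 -57.5 z [615.3 633.4 647.4]
-30 154 x -69.8 18.9 z [ 57.8 627.3 643.7]
-25 150 x -70.0 24.5 z [ 36.7 612.8 636.9]
-20 44 x -69.9 22.6 z [ 32.6  35.1 625.5]
-15 36 x -24.5 23.7 z [32.9 34.2 39.2]
-10 40 x -23.3 24.9 z [32.8 34.7 38. ]
-5 36 x -24.7 23.4 z [32.2 34.3 37.9]
0 34 x -23.5 24.6 z [32.4 35.2 38.7]
5 32 x -24.9 23.3 z [32.8 35.  51.5]
10 39 x -24.3 63.4 z [33.4 36.  53.1]
15 66 x -23.1 64.6 z [35.6 46.6 51.8]
20 69 x -24.4 62.3 z [35.1 47.1 52.4]
25 69 x -23.3 63.7 z [35.  44.5 53.4]
30 40 x -24.6 23.4 z [33.  35.3 52.9]
35 38 x -23.5 24.7 z [32.6 33.9 45.7]
40 23 x -24.5 24.6 z [34.6 51.1 55.2]
45 40 x -24.0 25.6 z [50.5 52.9 56.8]
50 43 x -25.8 24.3 z [51.1 52.5 56.5]
55 37 x -24.2 25.6 z [51.  52.6 56.7]
60 42 x -25.5 24.8 z [32.8 50.5 54.5]
65 9 x -6.7 5.7 z [79.9 81.1 86. ]
70 31 x -34.0 35.5 z [29.3 35.2 95.7]
75 50 x -35.4 34.1 z [28.1 83.  99.1]
80 51 x -34.3 35.3 z [30.4 93.8 98.6]
grip 84 [28.06986158 13.79504187 41.25428733] [64.57745414 28.78719367 50.43943869] [46.99980349 21.67212225 46.29007173]
30 14 46.582510315488214
40 23 46.331480013842906
50 24 46.43374885023904
60 23 46.096117818892196
hex [502.87514704 -82.90491141   1.28013924] 73.3465758430257 388 [[-0.10287104  0.65301963  0.        ]]
lid plane [-5.94004325e-03 -1.14732831e-02  9.62010876e+01] 180
round [464.95045074 211.40997121]
```

View pics/c11.png

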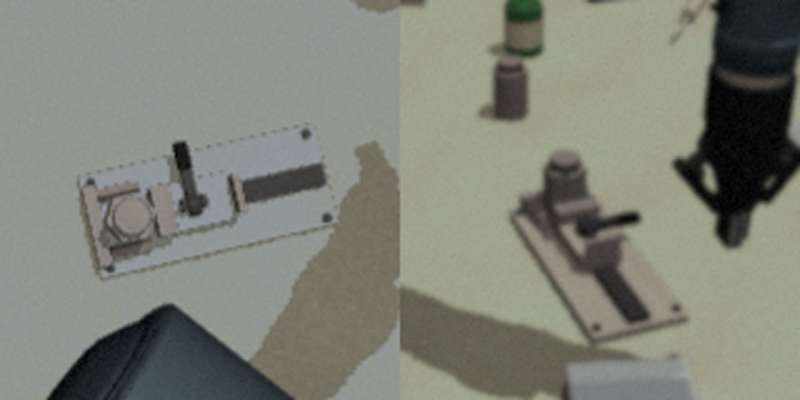

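The lever is flat, with its grip's top level at 46.4 mm. The jar is upright at the nest and the arm is clear, so I hand in.

```bash
python3 -c "
from rig import manip
print(manip.job_done())"
```

```text
the job is handed in; nothing more can be done
None
```

The hex jar is clamped in the slot, the stop is snug against it and the cam lever is flat. I handed the job in at about 19 s; no verdict was reported.

**What I did:**
- I gripped the jar on two flats, turned it about 6° and set it on the plate with about 22 N of contact, about 3 mm short of the nest. Then I let go.
- I pushed the stop until resistance rose to about 10 N with the jar home.
- I swept the lever over and pressed it down to its end stop. That last press peaked at about 40 N through the fingertips, level with the 40 N limit, which is stated for the arm and gripper body.

**Last checks (top camera):**
- **Jar:** it is 0.1 mm off the nest across the slot and 0.7 mm along it. Its flats are about 1° from the walls, and the lid is level to about 0.013 rad.
- **Stop:** its front face is at about y = 64 mm, so joint stop is about 0.069. I read this off the depth points in 5 mm steps, so it is only coarse.
- **Lever:** the grip lies level along its length, top at about 46 mm.
- **Other things:** the round jar is unmoved. I did not measure the bottle or the tip box again, but the arm did not approach the bottle and passed only above the tip box.
- **Robot:** it touches nothing.

**Disagreement:** one side-camera fit during the push put the jar 2.1 mm past the nest. It used only 43 points on a partly hidden jar, and the later top views did not bear it out.

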